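# Set out the vacuum parts in their nests

### The arm

A 6-joint arm with a two-finger parallel gripper is mounted at the origin on the work surface; the furniture and walls round the work are solid. World frame = base frame: x ahead of the robot, y to its left, z up, the work surface at z = 0. Lengths are in m, angles in rad, forces in N, time in s.
With the tool pointing down it reaches from about 0.2 to 0.875 m from the base axis. Payload 3.4 kg.
Tool frame: the origin (TCP) lies at the very end of the fingers, on their centre line; the grasp point (between the pads) lies 19 mm behind it; z points along the fingers, y is the line along which they close (so a half turn about z gives the same grasp; the last joint's range is limited). The gripper opens to 94 mm and grips with 3 to 60 N. Pads are 16 mm wide; open, the fingers measure 119 mm over their backs; the gripper's body (75 mm by 177 mm) begins 78 mm behind the grasp point.
Start: joints at [1.177, 0.276, 1.505, -0, 1.361, -0.121], TCP at [0.155, 0.554, 0.173] pointing down, gripper open.
Joint ranges: [-2.89, 2.89], [-0.75, 2.08], [0.22, 2.7], [-1.18, 4.32], [0.11, 2.71], [-2.7, 2.7]. Speed limits (rad/s): [2.57, 2.57, 3.14, 3.14, 3.14, 3.14].

### API

Orientations are given as a rotation vector (axis times angle).
In Python, from bench import manip, eyes gives the robot as it stands.
- The arm moves only by the tool servo_tool, never from a script. Its argument "series" is a list of rows, each a list of 4 numbers: the shift along the tool's x, y, z in units of 50 mm (1.0 is 50 mm), then the turn about the tool's z in units of 10 degrees (1.0 is 10 degrees). In form: [[x, y, z, spin], ...]. A call has 1 to 20 rows; each row shifts and turns the commanded pose from where the row before left it, along the tool's axes as they then stand; what a row does not reach is not made up. A row lasts 1/8 s, in which the tool goes at most 62.5 mm and 10.7 degrees, less where a joint would pass 70% of its speed; a pose out of reach is approached as far as the arm can. A call is refused whole if a number of a shift passes 1 or a number of a turn 1, either way. A call with a gripper value outside its range is refused whole. "gripper" is the opening, from 0 (shut) to 1 (fully open), set as the call begins (left out, the last holds). The fingers move at their own pace and stop on an object; "squeeze" is the grip in N (left out, the last holds). Time passes only in rows, so rows that do not move let the fingers close. It gives the time, the measured TCP pose, the force, the opening and the grip force at its end, in the units of the state.
- manip.read_state(): the state, without advancing time (a new reading comes with each control period).
- eyes.camera(name): name is "scene" or "top" or "wrist"; returns the picture (400x640x3 uint8, red, green, blue); there is no depth.
- eyes.calibration(name): a dict with "fx", "fy", "cx", "cy" (pixels), "view" (4x4, takes a point from world to camera coordinates); the wrist camera has in their place "mount" (4x4, takes a point from camera to tool coordinates, whose origin is the TCP and whose axes are the flange's). Camera axes: x right, y down, z forward; pixel columns grow to the right and rows downward; lengths in m; the calibration is good to about 2 mm. A picture is of the moment at which its call begins: read the wrist's pose just before it. calibration takes no time and is no camera call.
- manip.sign_off(): hands the job in; it is judged then, once.
The state is a dict: "t": time; "joints": joint angles; "dq": joint speeds; "effort": joint torques, N m; "tool_pos": TCP position; "ee_rot": TCP orientation; "wrist_force": force on the tool from outside, world axes, zero at the start; "moment": the same for the moment, N m; "gripper_width": finger opening in m; "grip_force": force on a finger pad.
Only numpy, scipy, OpenCV 4.12 (cv2) and the standard library are available. Lean on these libraries where they do the work, as an engineer would, in place of code of your own. Each camera call takes 0.05 s, during which the arm holds its last target. There are 200 camera calls.

### The job

Get the parts for the next vacuum furnace run ready: put the tin of seals, the blank flange, the ring clamp and the USB stick each into the blue nest whose recess matches its outline, lying flat on the recess floor. Set them down rather than dropping them, and leave the grease jar and the hex key where they are.

Things in the scene. Friction and masses are not known exactly. Their poses are not given: they have to be found in the camera images.
- tin: Flat round grey metal tin of spare seals, 62 mm diameter, 22 mm high, lying on the worktop. Origin: centre of its underside, z up.
- flange: Plain round pale stainless blank flange, a disc of 40 mm diameter, 8 mm thick, lying flat. Origin: centre of its underside, z up.
- clamp: Grey metal ring clamp with a wing nut, lying flat, 54 mm wide (x) by 71 mm long (y), 16 mm high. Origin: near the centre of its outline, on its underside; the round ring, 54 mm across, is centred at y = +9 mm (ring from y = -18 to +36 mm), its screw block and wing nut (16 mm wide) at the -y end. z up. It can be gripped across the ring along x.
- stick: Red USB stick with a bare metal plug, lying flat, 18 mm wide (x) by 54 mm long (y), 8 mm thick. Origin: centre of its outline, on its underside, z up.
- nest_tin: Fixed low blue plastic plate, 86 x 86 mm, 4.5 mm high, with a round 74 mm recess (white floor) sunk 2.5 mm into its top, so the recess floor is 2 mm above the worktop. It belongs to the tin, and leaves 6 mm all round. Origin: centre of its underside, z up.
- nest_flange: Fixed low blue plastic plate, 64 x 64 mm, 4.5 mm high, with a round 52 mm recess (white floor) sunk 2.5 mm into its top, so the recess floor is 2 mm above the worktop. It belongs to the flange, and leaves 6 mm all round. Origin: centre of its underside, z up.
- nest_clamp: Fixed low blue plastic plate, 78 (x) x 94 (y) mm, 4.5 mm high, with a rectangular 66 (x) x 82 (y) mm recess (white floor) sunk 2.5 mm into its top, so the recess floor is 2 mm above the worktop. It belongs to the clamp, and leaves about 5 mm all round. Origin: centre of its underside, z up; the clamp lies with its length along y, either way round.
- nest_stick: Fixed low blue plastic plate, 42 (x) x 78 (y) mm, 4.5 mm high, with a rectangular 30 (x) x 66 (y) mm recess (white floor) sunk 2.5 mm into its top, so the recess floor is 2 mm above the worktop. It belongs to the stick, and leaves 6 mm all round. Origin: centre of its underside, z up; the stick lies with its length along y, either way round.
- jar: Bystander: small round grease jar with black lid, 50 mm diameter, 39 mm high. Stays where it is. Origin: centre of its underside, z up.
- key: Bystander: black L-shaped hex key, 27 x 82 x 6 mm, lying at the right of the work. Stays where it is. Origin: centre of its outline, on its underside, z up.

How it is judged:
At the end, for the whole second after the job is handed in: Each part in its own nest: tin and flange within 8 mm, stick 10 mm, clamp 14 mm of the nest's centre, flat (tilt under 0.05 rad) with the underside less than 3.5 mm above the worktop; clamp and stick lengthwise within 0.4 rad, either way round; all at rest (horizontal distance between tin and nest_tin below 0.008 m and z of tin in the frame of nest_tin below 0.0035 m and angle between each of tin, flange, clamp, stick's own z axis and vertical below 0.05 rad and linear speed of each of tin, flange, clamp, stick below 0.02 m/s and angular speed of each of tin, flange, clamp, stick below 0.2 rad/s and horizontal distance between flange and nest_flange below 0.008 m and z of flange in the frame of nest_flange below 0.0035 m and horizontal distance between clamp and nest_clamp below 0.014 m and z of clamp in the frame of nest_clamp below 0.0035 m and horizontal distance between stick and nest_stick below 0.01 m and z of stick in the frame of nest_stick below 0.0035 m and angle between the y axis of clamp and the y axis of nest_clamp, either way round below 0.4 rad and angle between the y axis of stick and the y axis of nest_stick, either way round below 0.4 rad); the robot touches nothing.
It fails at once if the grease jar is moved more than 20 mm or tipped over (distance of jar from where it was at the start of the episode above 0.02 m or angle between jar's own z axis and vertical above 0.5 rad).
It fails at once if the hex key is moved more than 20 mm or tipped over (distance of key from where it was at the start of the episode above 0.02 m or angle between key's own z axis and vertical above 0.5 rad).
It fails at once if a part is dropped or thrown (free of the fingers more than 45 mm above the worktop) ((height (world z) of tin above 0.045 m and contact force between the fingers and tin below 0.01 N) or (height (world z) of flange above 0.045 m and contact force between the fingers and flange below 0.01 N) or (height (world z) of clamp above 0.045 m and contact force between the fingers and clamp below 0.01 N) or (height (world z) of stick above 0.045 m and contact force between the fingers and stick below 0.01 N)).
It also fails if it takes over 96 s, if anything falls off the work surface, if the arm or the gripper's body presses on something with over 40 N, if the wrist force passes 120 N, or if a joint passes its speed limit or range.

## Working session

There is one attempt and no reset: what is moved stays moved. The work goes in short steps, Python scripts to look and compute and a tool call to move; the robot and the scene stay as the last step left them, time stands still between calls to the robot, and variables do not carry over. Pictures are saved under pics/ and viewed, at most 14 in all, crops included, and the job is handed in when it is done.

Besides the shell and the picture viewer there is one more tool, called after "Call:" as name(argument=value, ...), one argument or row to a line, values as JSON. servo_tool: Moves the arm, as the interface text tells. Its arguments: {"type":"object","properties":{"series":{"type":"array"},"gripper":{"type":"number"},"squeeze":{"type":"number"}},"required":["series"]}

```bash
mkdir -p pics; cat > save.py <<'E'
import cv2
from bench import manip, eyes
def snap(n,f):
    im=eyes.camera(n)[:,:,::-1].copy(); cv2.imwrite('pics/'+f,im); return im
E
python3 - <<'E'
from save import *
import numpy as np
np.set_printoptions(precision=4,suppress=True)
s=manip.read_state(); print(s)
for n in ("top","scene","wrist"):
    print(n,eyes.calibration(n)); snap(n,n+'0.png')
E
```

```text
{'t': 0.0, 'joints': array([ 1.177 ,  0.2766,  1.5061, -0.    ,  1.3607, -0.121 ]), 'dq': array([-0.0003,  0.0002, -0.0006, -0.    , -0.0029,  0.0006]), 'effort': array([ -0.0026, -40.4582, -23.7227,   0.0699,   0.0345,  -0.0002]), 'tool_pos': array([0.1547, 0.5532, 0.1717]), 'ee_rot': array([-0.4271, -3.112 ,  0.0027]), 'wrist_force': array([ 0.403 , -0.4475,  0.7075]), 'moment': array([-0.0126,  0.0201,  0.0743]), 'grip_force': 0.0, 'gripper_width': 0.09411413734223259}
top {'fx': 496.93043906322004, 'fy': 496.93043906322004, 'cx': 318.8412768791902, 'cy': 198.4938376982719, 'view': array([[-0.0007, -1.    , -0.0088, -0.0511],
       [-0.9942,  0.0016, -0.1071,  0.5647],
       [ 0.1071,  0.0087, -0.9942,  0.9299],
       [ 0.    ,  0.    ,  0.    ,  1.    ]])}
scene {'fx': 422.29135082629796, 'fy': 422.29135082629796, 'cx': 320.71624710174757, 'cy': 206.41611077337222, 'view': array([[-0.6232, -0.782 , -0.0141,  0.3082],
       [-0.4308,  0.3583, -0.8283,  0.2969],
       [ 0.6528, -0.5101, -0.5601,  0.4762],
       [ 0.    ,  0.    ,  0.    ,  1.    ]])}
wrist {'fx': 358.32311963731905, 'fy': 358.32311963731905, 'cx': 322.00744539189435, 'cy': 201.26333930225118, 'mount': array([[ 0.0003, -0.9597, -0.2811,  0.0817],
       [ 1.    ,  0.0004, -0.0005, -0.0003],
       [ 0.0006, -0.2811,  0.9597, -0.2115],
       [ 0.    ,  0.    ,  0.    ,  1.    ]])}
```

View pics/top0.png

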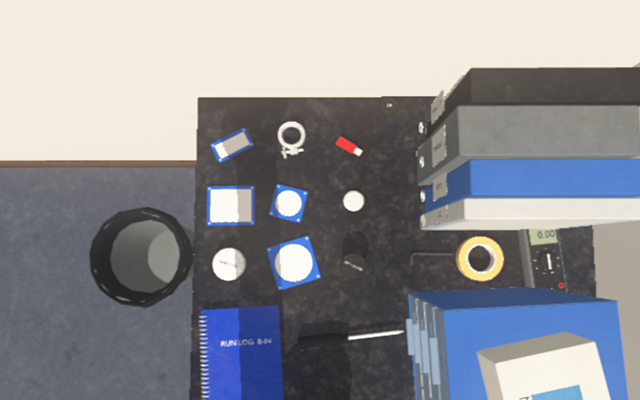

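View pics/scene0.png

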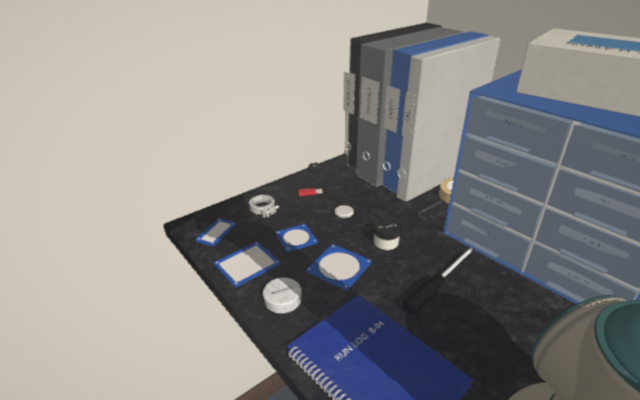

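The top view shows the nests: stick (232,145), clamp (231,206), flange (289,203), tin (294,263). The parts are the clamp (291,138), stick (349,147), flange (353,201) and tin (229,264). The jar is at (353,262) and the key at (432,256). The scene view shows all of them as well, unobstructed.

```bash
cat > geo.py <<'E'
import cv2, numpy as np
from bench import manip, eyes
from scipy.spatial.transform import Rotation as R
np.set_printoptions(precision=4,suppress=True)
def cam(n,s=None):
    c=eyes.calibration(n); K=np.array([[c['fx'],0,c['cx']],[0,c['fy'],c['cy']],[0,0,1]])
    if n=='wrist':
        T=np.eye(4); T[:3,:3]=R.from_rotvec(s['ee_rot']).as_matrix(); T[:3,3]=s['tool_pos']
        V=np.linalg.inv(T@c['mount'])
    else: V=c['view']
    return K,V
def cast(C,uv,z):
    K,V=C; uv=np.atleast_2d(np.asarray(uv,float)); d=np.c_[uv,np.ones(len(uv))]@np.linalg.inv(K).T@V[:3,:3]
    o=-V[:3,:3].T@V[:3,3]; return o+d*((z-o[2])/d[:,2])[:,None]
def proj(C,p):
    K,V=C; q=(np.atleast_2d(p)@V[:3,:3].T+V[:3,3])@K.T; return q[:,:2]/q[:,2:]
def tri(C1,a,C2,b):
    X=cv2.triangulatePoints(C1[0]@C1[1][:3],C2[0]@C2[1][:3],np.float64(a).reshape(-1,2).T,np.float64(b).reshape(-1,2).T)
    return (X[:3]/X[3]).T
def blobs(m,lo,hi,roi=None):
    if roi is not None:
        k=np.zeros_like(m); x0,y0,x1,y1=roi; k[y0:y1,x0:x1]=m[y0:y1,x0:x1]; m=k
    cs,_=cv2.findContours(m,cv2.RETR_EXTERNAL,cv2.CHAIN_APPROX_NONE)
    return [c for c in cs if lo<cv2.contourArea(c)<hi]
def cen(c): m=cv2.moments(c); return np.array([m['m10'],m['m01']])/m['m00']
def masks(im):
    h=cv2.cvtColor(im,cv2.COLOR_BGR2HSV); 
    return dict(blue=cv2.inRange(h,(105,120,60),(125,255,255)),red=cv2.inRange(h,(0,120,60),(8,255,255))|cv2.inRange(h,(172,120,60),(180,255,255)),
      grey=cv2.inRange(h,(0,0,105),(180,80,255)))
E
python3 - <<'E'
from geo import *
T=cam('top');S=cam('scene')
it=cv2.imread('pics/top0.png');js=cv2.imread('pics/scene0.png')
def quad(c):
    h=cv2.convexHull(c)
    for e in np.arange(.02,.15,.005):
        q=cv2.approxPolyDP(h,e*cv2.arcLength(h,True),True)
        if len(q)==4: return q[:,0].astype(float)
mt,ms=masks(it),masks(js)
qs=[q for q in (quad(c) for c in blobs(ms['blue'],60,4000,(160,190,375,310))) if q is not None]
for c in blobs(mt['blue'],60,4000,(200,115,330,295)):
    q=quad(c)
    if q is None: continue
    p=cast(T,q,.0045); r=cv2.minAreaRect(np.float32(p[:,:2]*1000))
    print('nest',cen(c),'ctr',p.mean(0),'rect',r)
    pq=proj(S,p)
    for b in qs:
        if np.linalg.norm(b.mean(0)-pq.mean(0))<15:
            b2=np.array([b[np.argmin(((b-x)**2).sum(1))] for x in pq]); X=tri(T,q,S,b2); print('   tri',X.mean(0),X[:,2])
for nm,k,z,roi,sroi in [('stick','red',.008,(330,130,370,165),(290,180,330,202)),('flange','grey',.008,(340,185,370,218),(330,200,358,222)),('clamp','grey',.016,(270,115,310,162),(243,192,282,218)),('tin','grey',.022,(208,243,250,286),(258,272,306,316))]:
    for c in blobs(mt[k],30,3000,roi):
        p=cast(T,c[:,0],z); r=cv2.minAreaRect(np.float32(p[:,:2]*1000)); print(nm,cen(c),cast(T,cen(c),z),r)
        e=cv2.minEnclosingCircle(np.float32(p[:,:2]*1000)); print('  circ',e)
    for d in blobs(ms[k],20,3000,sroi): print('   scene',cen(d),cv2.boundingRect(d),'expect',proj(S,cast(T,cen(c),z)),tri(T,cen(c),S,cen(d)))
E
```

```text
nest [293.723  262.6017] ctr [ 0.4407 -0.0028  0.0045] rect ((442.0269775390625, -1.6224479675292969), (85.65957641601562, 82.36275482177734), 17.329063415527344)
   tri [ 0.4414 -0.0015 -0.0008] [-0.0012  0.0019 -0.0047  0.0009]
nest [288.5907 202.9597] ctr [0.5586 0.0077 0.0045] rect ((558.6958618164062, 8.731651306152344), (61.430294036865234, 63.97136306762695), 77.46018981933594)
   tri [ 0.5598  0.0088 -0.0029] [-0.0031 -0.0006 -0.0027 -0.005 ]
stick [345.7682 144.4367] [[ 0.6756 -0.1055  0.008 ]] ((675.6317138671875, -105.75433349609375), (41.08056640625, 21.207073211669922), 58.40685272216797)
  circ ((676.77197265625, -106.74307250976562), 21.587913513183594)
   scene [307.0449 191.8352] (299, 188, 17, 8) expect [[307.411 189.559]] [[ 0.6773 -0.1057  0.001 ]]
flange [353.1014 200.5565] [[ 0.5628 -0.1192  0.008 ]] ((563.4788818359375, -119.49490356445312), (40.46630096435547, 42.12171936035156), 44.810150146484375)
  circ ((563.19384765625, -119.07789611816406), 21.854900360107422)
   scene [343.8756 211.0288] (335, 205, 19, 13) expect [[344.4536 208.8044]] [[ 0.5638 -0.1193  0.0017]]
clamp [290.9257 137.5953] [[0.688  0.0038 0.016 ]] ((687.0576171875, 1.8080215454101562), (72.2273941040039, 56.41509246826172), 14.230218887329102)
  circ ((684.316162109375, 6.536818504333496), 38.92637252807617)
   scene [262.9372 204.8834] (249, 194, 30, 24) expect [[263.5924 201.151 ]] [[0.6906 0.0046 0.0052]]
tin [228.299 263.748] [[0.4395 0.1226 0.022 ]] ((439.1608581542969, 122.27567291259766), (63.85841751098633, 61.06585693359375), 89.98846435546875)
  circ ((439.8113708496094, 122.18550109863281), 32.80064392089844)
   scene [281.858  295.1588] (263, 278, 38, 36) expect [[282.7482 288.1759]] [[0.4393 0.1254 0.008 ]]
```

Call:
servo_tool(
  series=[
    [-0.5,-0.43,0,0],
    [-0.9,-0.8,-0.05,0],
    [-0.9,-0.8,-0.05,0],
    [-0.9,-0.8,-0.05,0],
    [-0.9,-0.8,-0.05,0],
    [-0.9,-0.8,-0.05,0],
    [-0.9,-0.8,-0.05,0],
    [-0.9,-0.8,-0.05,0],
    [-0.9,-0.8,-0.05,0],
    [-0.9,-0.8,-0.05,0],
    [-0.9,-0.8,-0.05,0],
    [-0.4,-0.3,-0.05,0],
    [0,0,0,-0.8],
    [0,0,0,-0.76],
    [0,0,0,0],
    [0,0,0,0],
  ],
  gripper=1,
)

```text
t: 2.15
tool_pos: [0.5137, 0.0007, 0.2]
ee_rot: [-0.002, -3.141, -0.001]
wrist_force: [-0.5, -0.0, -0.5]
gripper_width: 0.0938
grip_force: 0.0
```

```bash
cat >> geo.py <<'E'
def wsnap(f):
    import pickle
    s=manip.read_state(); im=eyes.camera('wrist')[:,:,::-1].copy(); cv2.imwrite('pics/'+f+'.png',im); pickle.dump(s,open('pics/'+f+'.pkl','wb'))
    print(s['t'],s['tool_pos'],s['ee_rot'],s['joints']); return im,cam('wrist',s)
def wload(f):
    import pickle
    return cv2.imread('pics/'+f+'.png'),cam('wrist',pickle.load(open('pics/'+f+'.pkl','rb')))
E
python3 -c "
from geo import *
wsnap('w1')"
```

```text
2.15 [0.5137 0.0007 0.2   ] [-0.0025 -3.1413 -0.0007] [-0.1345  0.1683  1.5813  0.0004  1.3923 -1.7038]
```

View pics/w1.png

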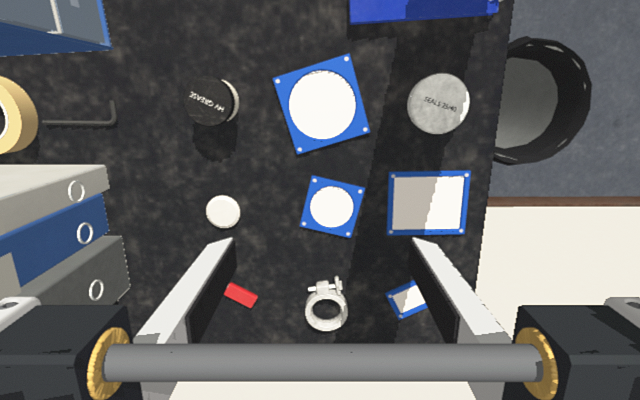

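The wrist view shows the tin (438,103), tin nest (322,105), flange nest (332,207), clamp nest (429,203), flange (223,211), stick (240,295), clamp (326,305, wing toward the base) and jar (212,100). The stick nest is half hidden behind a finger. I'll take a second wrist pose further out and to the side.

Call:
servo_tool(
  series=[
    [-0.5,0.35,0,0],
    [-0.9,0.7,0,0],
    [-0.6,0.45,0,0],
    [0,0,0,0],
    [0,0,0,0],
  ],
)

```text
t: 2.82
tool_pos: [0.6132, 0.0749, 0.1998]
ee_rot: [-0.001, -3.14, 0.001]
wrist_force: [0.2, 0.4, 0.6]
gripper_width: 0.0941
grip_force: 0.0
```

```bash
python3 -c "
from geo import *
wsnap('w2')"
```

```text
2.825 [0.6132 0.0749 0.1998] [-0.0009 -3.1402  0.0006] [ 0.0092  0.329   1.3602 -0.0004  1.4538 -1.5609]
```

View pics/w2.png

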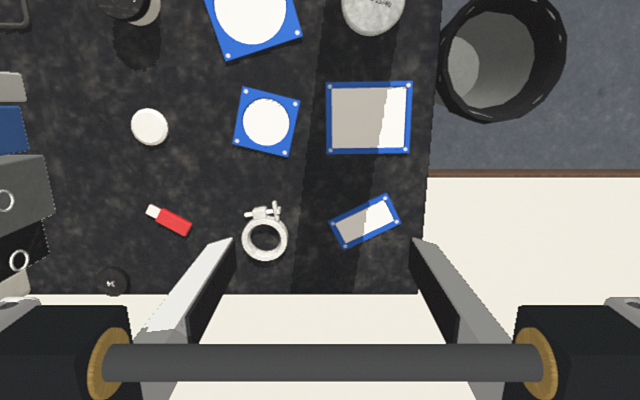

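The second view shows the stick nest (365,221), clamp nest (369,118), flange nest (267,122), clamp ring (265,240) with its wing at (264,212), stick (170,220) with its plug at upper left, and flange (150,127).

```bash
cat > meas.py <<'E'
from geo import *
A=wload('w1');B=wload('w2');C=(cv2.imread('pics/top0.png'),cam('top'))
def quad(c):
    h=cv2.convexHull(c)
    for e in np.arange(.02,.15,.005):
        q=cv2.approxPolyDP(h,e*cv2.arcLength(h,True),True)
        if len(q)==4:
            return np.array(q[:,0],float)
def biggest(I,k,roi):
    bs=blobs(masks(I[0])[k],20,2e4,roi); return max(bs,key=lambda c:cv2.contourArea(cv2.convexHull(c))) if bs else None
def desc(nm,I,c,z,vn):
    p=cast(I[1],cv2.convexHull(c)[:,0],z)[:,:2]*1000; r=cv2.minAreaRect(np.float32(p)); e=cv2.minEnclosingCircle(np.float32(p))
    print(f'{nm:8}{vn} rect',np.round(r[0],1),np.round(r[1],1),round(r[2],1),'circ',np.round(e[0],1),round(e[1],1)); return r
if __name__=='__main__':
    N=[('n_tin',(255,45,380,160),(190,0,308,66),(262,232,326,294)),('n_flange',(292,170,372,243),(225,80,306,162),(266,180,312,226)),
       ('n_clamp',(380,164,478,243),(318,74,420,160),(200,180,260,230)),('n_stick',None,(322,186,408,254),(206,124,258,166))]
    for nm,ra,rb,rc in N:
        L=[]
        for I,r,vn in ((A,ra,'A'),(B,rb,'B'),(C,rc,'C')):
            if r is None or (nm=='n_tin' and vn=='B'): continue
            c=biggest(I,'blue',r); 
            if c is None: print(nm,vn,'none'); continue
            desc(nm,I,c,.0045,vn); q=quad(c); 
            if q is not None: L.append((I,q,vn))
        for i in range(len(L)-1):
            I,q,a=L[i];J,w,b=L[i+1]; pq=proj(J[1],cast(I[1],q,.0045)); w=np.array([w[np.argmin(((w-x)**2).sum(1))] for x in pq])
            print('     tri',a,b,tri(I[1],q,J[1],w).mean(0))
    P=[('flange','grey',.008,(195,185,250,238),(122,98,178,156),(340,185,370,218)),('tin','grey',.022,(400,65,476,140),None,(208,243,250,286)),
       ('clamp','grey',.016,(298,268,358,340),(236,192,296,268),(270,115,310,162)),('stickred','red',.008,(215,270,270,318),(140,195,200,245),(330,130,370,165)),('stickmet','grey',.006,None,(140,195,170,230),(350,140,370,165))]
    for nm,k,z,ra,rb,rc in P:
        L=[]
        for I,r,vn in ((A,ra,'A'),(B,rb,'B'),(C,rc,'C')):
            if r is None: continue
            c=biggest(I,k,r)
            if c is None: print(nm,vn,'none'); continue
            desc(nm,I,c,z,vn); L.append((I,cen(cv2.convexHull(c)),vn))
        for i in range(len(L)-1): print('     tri',L[i][2],L[i+1][2],tri(L[i][0][1],L[i][1],L[i+1][0][1],L[i+1][1]))
E
python3 meas.py
```

```text
n_tin   A rect [441.4   0. ] [87.2 87.3] 16.9 circ [441.3   0.1] 60.6
n_tin   C rect [441.5  -1.5] [87.6 86.9] 16.9 circ [442.6  -3.3] 58.2
     tri A C [ 0.4404 -0.0039  0.0219]
n_flangeA rect [558.1  11.2] [65.4 66.4] 76.1 circ [557.8  11.3] 45.3
n_flangeB rect [558.8  11.3] [65.2 65.5] 76.1 circ [558.8  11.3] 45.1
n_flangeC rect [558.8   9.2] [65.1 65.1] 75.8 circ [558.7   8.7] 44.3
     tri A B [0.559  0.0109 0.0015]
     tri B C [ 0.56    0.0094 -0.0133]
n_clamp A rect [553.6 124.8] [79.7 95.7] 0.9 circ [553.5 124.6] 61.1
n_clamp B rect [554.3 125.2] [78.9 95.2] 1.0 circ [554.6 125.3] 60.6
n_clamp C rect [577.2 145.2] [ 55.2 110.5] 40.9 circ [556.9 127.7] 55.2
     tri A B [ 0.5544  0.1258 -0.0003]
n_stick B rect [676.  124.9] [44.5 79.2] 27.4 circ [675.8 125.3] 44.0
n_stick C rect [658.2 122.1] [31.6 84.6] 2.9 circ [673.8 122.9] 42.3
flange  A rect [ 562.1 -117.2] [40.7 39.8] 89.9 circ [ 562.  -117.6] 20.9
flange  B rect [ 562.8 -116.8] [41.4 39.1] 90.0 circ [ 562.7 -117. ] 20.9
flange  C rect [ 563.5 -119.5] [40.5 42.1] 44.8 circ [ 563.2 -119.1] 21.9
     tri A B [[ 0.5629 -0.
[... 310 characters left out ...]
  B rect [685.4   4.3] [71.6 56.8] 13.2 circ [682.4   7.4] 39.2
clamp   C rect [687.1   1.8] [72.2 56.4] 14.2 circ [684.3   6.5] 38.9
     tri A B [[0.6866 0.0052 0.0097]]
     tri B C [[0.6886 0.0044 0.0048]]
stickredA rect [ 673.6 -103.6] [41.  21.9] 59.4 circ [ 673.9 -104.1] 21.7
stickredB rect [ 674.5 -102.9] [40.8 21.6] 60.2 circ [ 675.1 -103.5] 21.4
stickredC rect [ 675.6 -105.8] [41.1 21.2] 58.4 circ [ 676.8 -106.7] 21.6
     tri A B [[ 0.6758 -0.1048  0.0041]]
     tri B C [[ 0.677  -0.1062  0.001 ]]
stickmetB rect [ 661.2 -127.2] [14.2 14.6] 60.7 circ [ 661.2 -127.1] 9.8
stickmetC rect [ 661.3 -129.7] [15.2 15.4] 62.8 circ [ 661.7 -129.2] 9.2
     tri B C [[ 0.6627 -0.13    0.0004]]
```

Sizes agree with the text at the assumed heights, and the triangulated heights read about 4 mm low, which is within calibration. I'll do the clamp first, gripping across the ring with the ring centre at about (693, 5.7) mm and the axis at 12.5°.

Call:
servo_tool(
  series=[
    [-0.6,-0.5,0.2,0],
    [-0.6,-0.5,0.6,0],
    [-0.4,-0.38,0.6,0],
    [0,0,0.6,-0.65],
    [0,0,0.5,-0.6],
    [0,0,0.3,0],
    [0,0,0,0],
    [0,0,0,0],
  ],
)

```text
t: 3.88
tool_pos: [0.6948, 0.0058, 0.0615]
ee_rot: [-0.339, 3.121, -0.001]
wrist_force: [0.3, 0.4, 0.9]
gripper_width: 0.0944
grip_force: 0.0
```

```bash
cat >> geo.py <<'E'
def go(x,y,z,lon=None):
    """units to go to x,y,z (mm) from here; lon = wanted world angle of tool y (deg)"""
    s=manip.read_state(); M=R.from_rotvec(s['ee_rot']).as_matrix(); d=M.T@(np.array([x,y,z])/1000-s['tool_pos'])
    a=np.degrees(np.arctan2(M[1,1],M[0,1])); print('pos',s['tool_pos'],'tooly',a,'shift',d/.05,'spin',None if lon is None else ((a-lon+90)%180-90)/10,'j6',s['joints'][5])
E
python3 -c "
from geo import *
go(693,5.7,5,102.5)
wsnap('w3')"
```

```text
pos [0.6948 0.0058 0.0615] tooly 102.4164913238524 shift [0.0376 0.0063 1.1301] spin -0.008350867614760204 j6 -1.879277297737719
3.875 [0.6948 0.0058 0.0615] [-0.3395  3.1209 -0.0006] [-0.0917  0.5217  1.3907  0.0001  1.2269 -1.8793]
```

View pics/w3.png

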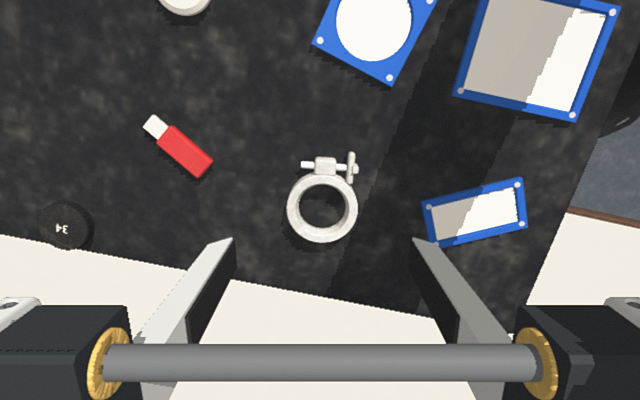

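The clamp ring is centred at (322,207), aligned with the gripper and midway between the fingers. I'll check its position and height from this view.

```bash
python3 -c "
from geo import *
import meas
D=wload('w3');B=wload('w2')
print(cast(D[1],[[322,206],[287,206],[358,206],[325,157]],.016), cast(B[1],[[265,240]],.016))
print(tri(D[1],[322,207],B[1],[265,240]))
c=meas.biggest(D,'grey',(280,140,370,250)); meas.desc('clamp',D,c,.016,'D')
c=meas.biggest(D,'blue',(415,170,535,250)); meas.desc('nstick',D,c,.0045,'D')
c=meas.biggest(D,'red',(140,110,220,185)); meas.desc('stick',D,c,.008,'D')
c=meas.biggest(D,'grey',(140,110,175,140)); meas.desc('stickmet',D,c,.006,'D')
"
```

```text
[[ 0.6921  0.0045  0.016 ]
 [ 0.6978 -0.0211  0.016 ]
 [ 0.6863  0.0309  0.016 ]
 [ 0.6555 -0.0013  0.016 ]] [[0.6946 0.0065 0.016 ]]
[[0.6952 0.0054 0.0119]]
clamp   D rect [686.3   2.8] [70.4 53.5] 12.7 circ [684.1   7.8] 38.0
nstick  D rect [676.1 124.3] [44.4 79.3] 27.5 circ [675.7 124.5] 44.6
stick   D rect [ 675.3 -103.4] [40.7 20.2] 58.8 circ [ 674.6 -103.4] 21.7
stickmetD rect [ 661.7 -127.3] [14. 14.] 58.7 circ [ 661.7 -127.2] 8.9
```

Call:
servo_tool(
  series=[
    [0,0,0.4,0],
    [0,0,0.4,0],
    [0,0,0.25,0],
    [0,0,0.08,0],
    [0,0,0,0],
  ],
)

```text
t: 4.55
tool_pos: [0.6944, 0.006, 0.004]
ee_rot: [-0.341, 3.122, -0.0]
wrist_force: [0.4, 0.2, -0.3]
gripper_width: 0.0942
grip_force: 0.0
```

Call:
servo_tool(
  series=[
    [0,0,0,0],
    [0,0,0,0],
    [0,0,0,0],
    [0,0,0,0],
    [0,0,0,0],
    [0,0,0,0],
  ],
  gripper=0.3,
  squeeze=20,
)

```text
t: 5.3
tool_pos: [0.6941, 0.0059, 0.0035]
ee_rot: [-0.341, 3.123, 0.0]
wrist_force: [-0.8, 0.0, 1.4]
gripper_width: 0.0377
grip_force: 0.0
```

```bash
python3 -c "
from geo import *
im,_=wsnap('w4'); s=eyes.camera('scene')[:,:,::-1]
cv2.imwrite('pics/w4b.png',np.hstack([im[60:400,150:500],cv2.resize(s[160:260,200:310],None,fx=3.4,fy=3.4)]))
print(manip.read_state())"
```

```text
5.3 [0.6941 0.0059 0.0035] [-0.3412  3.123   0.0001] [-0.0916  0.5695  1.4591  0.0001  1.1129 -1.8801]
{'t': 5.4, 'joints': array([-0.0916,  0.5696,  1.4592,  0.0001,  1.1129, -1.8801]), 'dq': array([-0.0002,  0.0003,  0.0017,  0.0015, -0.0006, -0.0006]), 'effort': array([ -0.0011, -53.8908, -20.8359,  -0.0338,   0.0668,   0.0005]), 'tool_pos': array([0.694 , 0.006 , 0.0035]), 'ee_rot': array([ 0.3411, -3.123 , -0.0002]), 'wrist_force': array([-0.075 , -0.0706, -0.3124]), 'moment': array([0.0492, 0.0226, 0.0215]), 'grip_force': 0.0, 'gripper_width': 0.029750046202178377}
```

View pics/w4b.png

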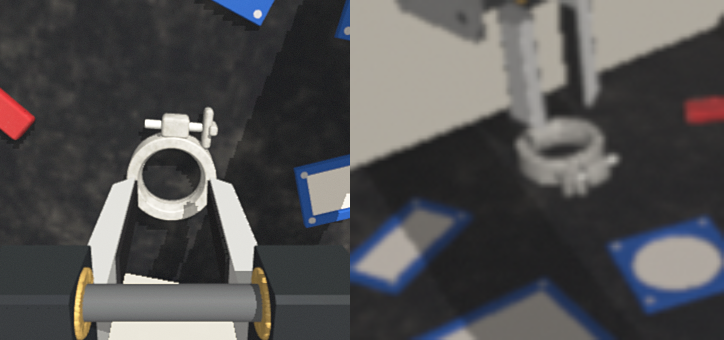

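The fingers have closed on the far (+x) side of the ring, so the fingertips and my TCP model disagree. I'll check where the TCP should project.

```bash
python3 -c "
from geo import *
import meas
D=wload('w3');E=wload('w4')
import pickle
for f in ('w3','w4'):
    s=pickle.load(open('pics/'+f+'.pkl','rb')); M=R.from_rotvec(s['ee_rot']).as_matrix(); I=wload(f)
    for y in (-.047,0,.047):
        print(f,[proj(I[1],s['tool_pos']+M@np.array([0,y,z]))[0] for z in (0,-.019)])
c=meas.biggest(E,'grey',(270,160,380,285)); meas.desc('clamp',E,c,.016,'E')
print(cast(E[1],[[322,233]],.016))
for n in ('top','scene'):
    print(n, proj(cam(n),[[.694,.006,.0035],[.694,.006,.1]]))
im=eyes.camera('top')[:,:,::-1]; s=eyes.camera('scene')[:,:,::-1]
cv2.imwrite('pics/t5.png',np.hstack([cv2.resize(im[60:230,200:380],None,fx=2.2,fy=2.2,interpolation=cv2.INTER_CUBIC),cv2.resize(s[100:270,180:350],None,fx=2.2,fy=2.2,interpolation=cv2.INTER_CUBIC)]))
"
```

```text
w3 [array([248.4548, 231.6644]), array([241.9897, 243.54  ])]
w3 [array([322.9885, 231.6901]), array([323.0665, 243.5684])]
w3 [array([397.5272, 231.7158]), array([404.1492, 243.5967])]
w4 [array([248.4548, 231.6644]), array([241.9897, 243.54  ])]
w4 [array([322.9885, 231.6901]), array([323.0665, 243.5684])]
w4 [array([397.5272, 231.7158]), array([404.1492, 243.5967])]
clamp   E rect [687.1   5.4] [73.6 67.6] 12.5 circ [692.1   6.5] 46.4
[[0.6903 0.0045 0.016 ]]
top [[290.2342 136.1047]
 [286.733  123.8137]]
scene [[261.7752 205.1254]
 [257.4514 166.2565]]
```

View pics/t5.png

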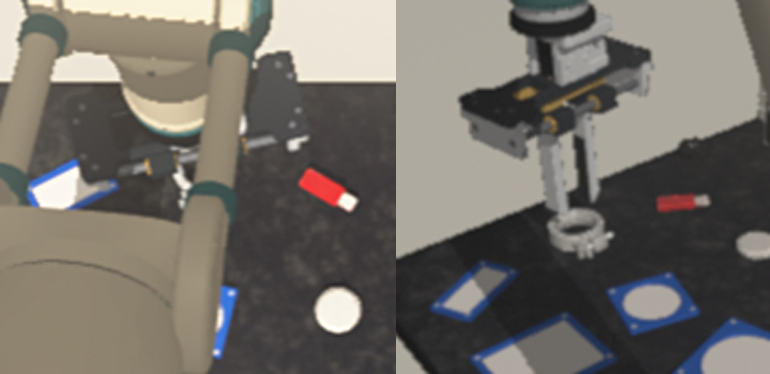

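The fingers sit clear above the ring. Their tip columns (235 and 413 for the 94 mm opening) imply tips about 35 mm short of the stated TCP, and the scene view agrees at about 31 mm. That contradicts the interface text, so I'll calibrate the tip height by a gentle touch on the worktop, fingers open on either side of the ring.

Call:
servo_tool(
  series=[
    [0,0,0,0],
    [0,0,0,0],
    [0,0,0,0],
    [0,0,0,0],
    [0,0,0,0],
    [0,0,0,0],
    [0,0,0,0],
    [0,0,0,0],
  ],
  gripper=1,
)

```text
t: 6.5
tool_pos: [0.694, 0.006, 0.0036]
ee_rot: [-0.341, 3.123, 0.0]
wrist_force: [0.1, 0.3, 0.2]
gripper_width: 0.0939
grip_force: 0.0
```

Call:
servo_tool(
  series=[
    [0,0,0.15,0],
    [0,0,0.15,0],
    [0,0,0.1,0],
    [0,0,0,0],
  ],
)

```text
t: 7.0
tool_pos: [0.6934, 0.006, -0.0173]
ee_rot: [0.341, -3.122, -0.001]
wrist_force: [0.3, -0.5, -1.1]
gripper_width: 0.0938
grip_force: 0.0
```

```bash
python3 -c "
from geo import *
s=eyes.camera('scene')[:,:,::-1]; w,_=wsnap('w6')
cv2.imwrite('pics/s6.png',np.hstack([cv2.resize(s[150:240,210:310],None,fx=4,fy=4,interpolation=cv2.INTER_CUBIC),w[40:400,130:510]]))
s=manip.read_state();print(s['wrist_force'],s['gripper_width'],proj(cam('scene'),s['tool_pos']))"
```

```text
7.05 [ 0.6939  0.006  -0.0168] [ 0.3411 -3.1225 -0.0003] [-0.0916  0.5885  1.4803  0.0001  1.0734 -1.8801]
[ 0.0946 -0.2609 -0.609 ] 0.09415354054952753 [[262.6087 212.6093]]
```

View pics/s6.png

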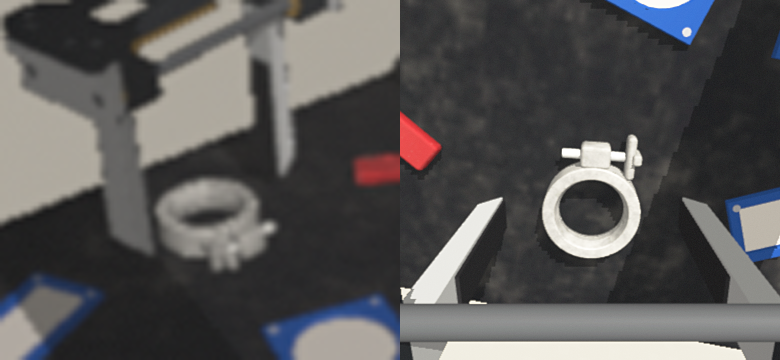

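With reported z = -17 mm there is still no contact, and the fingers straddle the ring. I'll continue down in small steps until touch.

Call:
servo_tool(
  series=[
    [0,0,0.1,0],
    [0,0,0.06,0],
    [0,0,0,0],
  ],
)

```text
t: 7.48
tool_pos: [0.6937, 0.006, -0.0249]
ee_rot: [0.341, -3.122, -0.0]
wrist_force: [-0.3, 0.7, 0.1]
gripper_width: 0.0941
grip_force: 0.0
```

Call:
servo_tool(
  series=[
    [0,0,0.04,0],
    [0,0,0,0],
  ],
)

```text
t: 7.72
tool_pos: [0.6939, 0.006, -0.0266]
ee_rot: [0.341, -3.123, -0.0]
wrist_force: [-0.3, -0.1, 0.6]
gripper_width: 0.0937
grip_force: 0.0
```

Call:
servo_tool(
  series=[
    [0,0,0.03,0],
    [0,0,0,0],
  ],
)

```text
t: 7.98
tool_pos: [0.694, 0.006, -0.028]
ee_rot: [0.341, -3.123, -0.0]
wrist_force: [-0.3, 0.2, -0.4]
gripper_width: 0.0939
grip_force: 0.0
```

Call:
servo_tool(
  series=[
    [0,0,0.03,0],
    [0,0,0,0],
  ],
)

```text
t: 8.22
tool_pos: [0.6939, 0.006, -0.0296]
ee_rot: [0.341, -3.123, -0.0]
wrist_force: [-0.1, -0.1, -0.3]
gripper_width: 0.0938
grip_force: 0.0
```

Call:
servo_tool(
  series=[
    [0,0,0.03,0],
    [0,0,0,0],
  ],
)

```text
t: 8.48
tool_pos: [0.6939, 0.006, -0.0311]
ee_rot: [0.341, -3.123, -0.0]
wrist_force: [-0.3, -0.7, -0.5]
gripper_width: 0.0942
grip_force: 0.0
```

Call:
servo_tool(
  series=[
    [0,0,0.02,0],
    [0,0,0,0],
  ],
)

```text
t: 8.72
tool_pos: [0.694, 0.006, -0.0321]
ee_rot: [0.341, -3.123, -0.0]
wrist_force: [0.1, -0.4, -0.4]
gripper_width: 0.0941
grip_force: 0.0
```

Call:
servo_tool(
  series=[
    [0,0,0.02,0],
    [0,0,0,0],
  ],
)

```text
t: 8.98
tool_pos: [0.6942, 0.006, -0.0326]
ee_rot: [-0.341, 3.123, 0.0]
wrist_force: [-0.3, -0.8, 2.6]
gripper_width: 0.0938
grip_force: 1.2
```

Touch came at reported z = -32.5 mm, so the real fingertips are 32.5 mm above the reported TCP. I'll raise the tips to 5.5 mm and grip.

Call:
servo_tool(
  series=[
    [0,0,-0.12,0],
    [0,0,0,0],
  ],
)

```text
t: 9.22
tool_pos: [0.6946, 0.0059, -0.0263]
ee_rot: [-0.341, 3.122, -0.0]
wrist_force: [0.3, 0.5, -0.0]
gripper_width: 0.0938
grip_force: 0.0
```

Call:
servo_tool(
  series=[
    [0,0,0,0],
    [0,0,0,0],
    [0,0,0,0],
    [0,0,0,0],
    [0,0,0,0],
  ],
  gripper=0.3,
  squeeze=20,
)

```text
t: 9.85
tool_pos: [0.694, 0.0059, -0.027]
ee_rot: [0.341, -3.123, -0.0]
wrist_force: [0.7, -1.0, 0.1]
gripper_width: 0.0527
grip_force: 20.0
```

Call:
servo_tool(
  series=[
    [0,0,-0.3,0],
    [0,0,-0.4,0],
    [0,0,0,0],
  ],
)

```text
t: 10.22
tool_pos: [0.696, 0.0058, 0.0107]
ee_rot: [-0.341, 3.118, -0.001]
wrist_force: [-0.2, 0.2, -1.1]
gripper_width: 0.0531
grip_force: 20.0
```

```bash
python3 -c "
from geo import *
go(554,116,8)"
```

```text
pos [0.696  0.0058 0.0107] tooly 102.47181880712162 shift [2.2971 2.7648 0.039 ] spin None j6 -1.8801071397635032
```

Call:
servo_tool(
  series=[
    [0.25,0.3,0,0],
    [0.45,0.55,0,0],
    [0.5,0.6,0,0],
    [0.5,0.6,0,0],
    [0.4,0.45,0,0],
    [0.18,0.25,0,0],
    [0,0,0,0.5],
    [0,0,0,0.9],
    [0,0,0,0.9],
    [0,0,0,0.9],
    [0,0,0,0.9],
    [0,0,0,0.9],
    [0,0,0,0.9],
    [0,0,0,0.9],
    [0,0,0,0.9],
    [0,0,0,0.9],
    [0,0,0,0.9],
    [0,0,0,0.65],
    [0,0,0,0],
    [0,0,0,0],
  ],
)

```text
t: 12.72
tool_pos: [0.5534, 0.1154, 0.008]
ee_rot: [2.201, 2.242, 0.0]
wrist_force: [0.2, -1.3, -1.0]
gripper_width: 0.0527
grip_force: 20.0
```

```bash
python3 -c "
from geo import *
go(554,116,-25.5,1)
wsnap('w7')"
```

```text
pos [0.5534 0.1154 0.008 ] tooly 1.0514247927273592 shift [0.0109 0.0113 0.6702] spin 0.005142479272736011 j6 0.06430246943553958
12.725 [0.5534 0.1154 0.008 ] [2.2008 2.2416 0.0003] [ 0.0826  0.4005  1.7633 -0.0001  0.9775  0.0643]
```

View pics/w7.png

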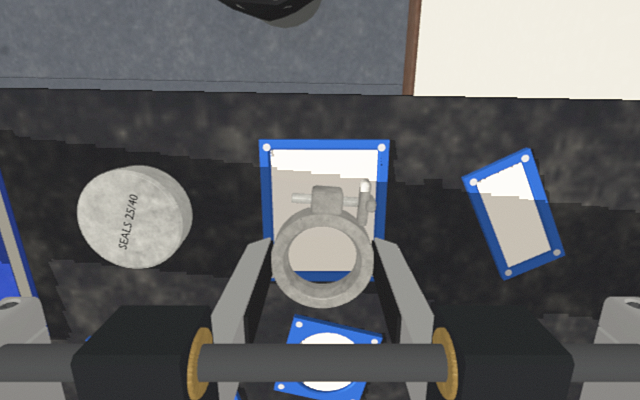

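The clamp (322,255) is held square over its nest (324,210), with the wing toward the nest's far end. I'll lower it.

Call:
servo_tool(
  series=[
    [0,0,0.25,0],
    [0,0,0.25,0],
    [0,0,0.11,0],
    [0,0,0.04,0],
    [0,0,0,0],
    [0,0,0,0],
  ],
)

```text
t: 13.52
tool_pos: [0.5535, 0.1157, -0.0242]
ee_rot: [2.202, 2.24, 0.001]
wrist_force: [0.2, -0.1, -0.5]
gripper_width: 0.0527
grip_force: 20.0
```

Call:
servo_tool(
  series=[
    [0,0,0.02,0],
    [0,0,0,0],
  ],
)

```text
t: 13.78
tool_pos: [0.5535, 0.1156, -0.0251]
ee_rot: [2.202, 2.24, 0.001]
wrist_force: [-0.1, -0.2, 1.4]
gripper_width: 0.0527
grip_force: 20.0
```

Call:
servo_tool(
  series=[
    [0,0,0,0],
    [0,0,0,0],
    [0,0,0,0],
    [0,0,0,0],
    [0,0,-0.2,0],
    [0,0,-0.5,0],
    [0,0,-0.5,0],
    [0,0,0,0],
    [0,0,0,0],
  ],
  gripper=0.85,
)

```text
t: 14.9
tool_pos: [0.5525, 0.1156, 0.0342]
ee_rot: [-2.202, -2.24, 0.001]
wrist_force: [-0.3, -0.1, 0.0]
gripper_width: 0.0798
grip_force: 0.0
```

```bash
python3 -c "
from geo import *
import meas
I=wsnap('w8')
c=meas.biggest(I,'blue',(240,100,420,320)); meas.desc('nclamp',I,c,.0045,'F')
go(671,-109.4,30,-30)"
```

```text
14.9 [0.5525 0.1156 0.0342] [-2.2022 -2.2398  0.0007] [0.0829 0.3714 1.7328 0.0001 1.038  0.0659]
nclamp  F rect [554.4 126. ] [78.6 94.3] 0.9 circ [554.4 125.7] 60.8
pos [0.5522 0.1155 0.0337] tooly 0.9718776368655447 shift [-4.5385  2.3002  0.0713] spin 3.0971877636865544 j6 0.06587580682844775
```

View pics/w8.png

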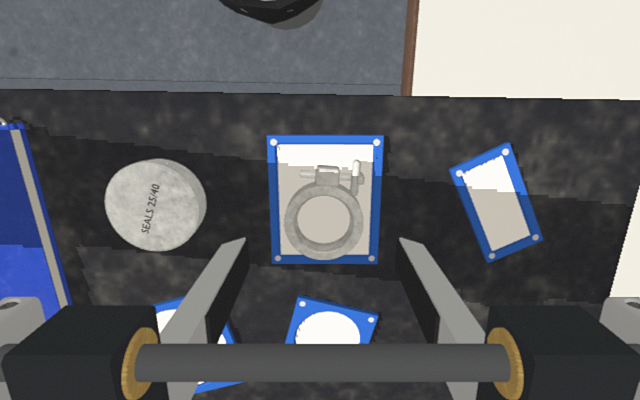

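The clamp lies inside its recess, with clear margin all round. Next is the stick.

Call:
servo_tool(
  series=[
    [-0.5,0.25,0,0],
    [-0.8,0.4,0,0],
    [-0.9,0.45,0,0],
    [-0.9,0.45,0,0],
    [-0.8,0.4,0,0],
    [-0.64,0.35,0,0],
    [0,0,0,0.8],
    [0,0,0,0.8],
    [0,0,0,0.8],
    [0,0,0,0.7],
    [0,0,0,0],
    [0,0,0,0],
  ],
  gripper=0.5,
)

```text
t: 16.45
tool_pos: [0.6714, -0.1093, 0.0337]
ee_rot: [-2.719, -1.572, 0.002]
wrist_force: [0.0, -0.3, -0.5]
gripper_width: 0.0471
grip_force: 0.0
```

```bash
python3 -c "
from geo import *
import meas
I=wsnap('w9')
r=(240,120,400,300)
c=meas.biggest(I,'red',r); meas.desc('red',I,c,.008,'G')
c=meas.biggest(I,'grey',(290,250,350,300)) if 0 else None
go(671,-109.4,-28.5,-30)"
```

```text
16.45 [ 0.6714 -0.1093  0.0337] [-2.7188 -1.5719  0.0015] [-0.2636  0.5257  1.4588  0.0001  1.1586  0.2588]
red     G rect [ 676.9 -103.9] [41.4 18.2] 59.6 circ [ 676.9 -104. ] 21.6
pos [ 0.6715 -0.1093  0.0339] tooly -29.950562111959616 shift [-0.0061 -0.0067  1.2487] spin 0.004943788804038718 j6 0.2590836412558363
```

View pics/w9.png

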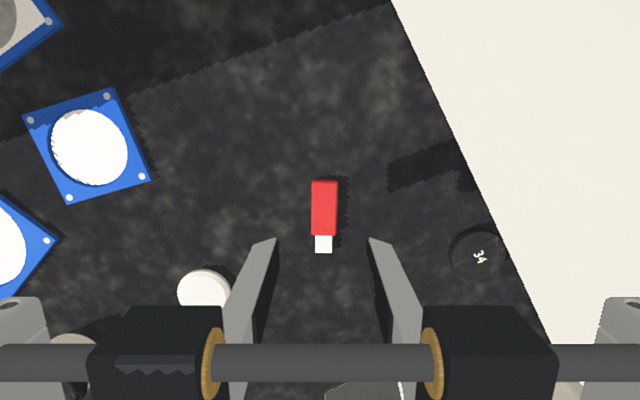

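The stick is centred between the fingers, red body (324,205) and plug (323,245). I'll descend to a tip height of 4 mm and grip.

Call:
servo_tool(
  series=[
    [0,0,0.3,0],
    [0,0,0.4,0],
    [0,0,0.35,0],
    [0,0,0.15,0],
    [0,0,0.05,0],
    [0,0,0,0],
    [0,0,0,0],
  ],
)

```text
t: 17.38
tool_pos: [0.6725, -0.1096, -0.0272]
ee_rot: [2.72, 1.57, 0.002]
wrist_force: [-0.0, -0.2, 0.7]
gripper_width: 0.0472
grip_force: 0.0
```

Call:
servo_tool(
  series=[
    [0,0,0,0],
    [0,0,0,0],
    [0,0,0,0],
    [0,0,0,0],
    [0,0,0,0],
  ],
  gripper=0.05,
  squeeze=15,
)

```text
t: 18.0
tool_pos: [0.672, -0.1094, -0.0278]
ee_rot: [2.721, 1.57, 0.0]
wrist_force: [0.6, -0.9, 0.6]
gripper_width: 0.0177
grip_force: 15.0
```

Call:
servo_tool(
  series=[
    [0,0,-0.2,0],
    [0,0,-0.4,0],
    [0,0,0,0],
    [0,0,0,0],
  ],
)

```text
t: 18.5
tool_pos: [0.6716, -0.1094, 0.0019]
ee_rot: [-2.721, -1.57, 0.0]
wrist_force: [0.4, 0.4, 0.7]
gripper_width: 0.0176
grip_force: 15.0
```

```bash
python3 -c "
from geo import *
go(676,124.6,-25.3,27.5)"
```

```text
pos [ 0.6716 -0.1094  0.0019] tooly -30.03082609061329 shift [ 4.0949 -2.2653  0.5449] spin -5.7530826090613285 j6 0.26046713918263453
```

Call:
servo_tool(
  series=[
    [0.4,-0.2,0,0],
    [0.7,-0.4,0,0],
    [0.8,-0.45,0,0],
    [0.8,-0.45,0,0],
    [0.7,-0.4,0,0],
    [0.5,-0.25,0,0],
    [0.2,-0.12,0,0],
    [0,0,0,-0.5],
    [0,0,0,-0.9],
    [0,0,0,-0.9],
    [0,0,0,-0.9],
    [0,0,0,-0.9],
    [0,0,0,-0.9],
    [0,0,0,-0.75],
    [0,0,0,0],
    [0,0,0,0],
  ],
)

```text
t: 20.5
tool_pos: [0.6759, 0.1247, 0.0018]
ee_rot: [-1.633, -2.683, 0.0]
wrist_force: [0.7, 0.7, -0.4]
gripper_width: 0.0174
grip_force: 15.0
```

```bash
python3 -c "
from geo import *
wsnap('w10')
go(676,124.6,-25.3,27.5)"
```

```text
20.5 [0.6759 0.1247 0.0018] [-1.6331 -2.6833  0.0004] [ 0.0813  0.5625  1.4778  0.      1.1017 -0.396 ]
pos [0.676  0.1248 0.0019] tooly 27.37445804032698 shift [-0.0027 -0.0016  0.5441] spin -0.012554195967301496 j6 -0.39646821262755766
```

View pics/w10.png

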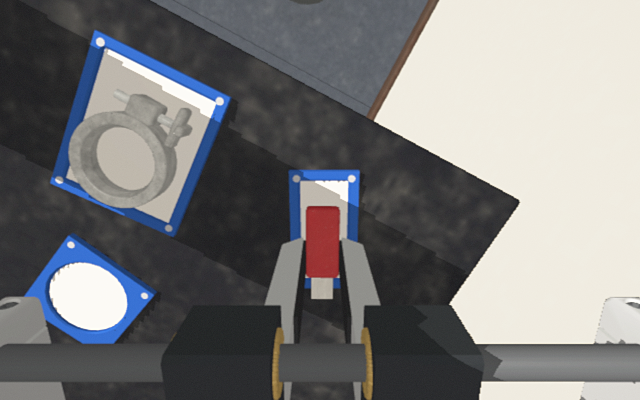

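The stick (322,250) is held in line with its nest (324,230). I'll lower it.

Call:
servo_tool(
  series=[
    [0,0,0.2,0],
    [0,0,0.2,0],
    [0,0,0.08,0],
    [0,0,0.04,0],
    [0,0,0,0],
    [0,0,0,0],
  ],
)

```text
t: 21.3
tool_pos: [0.6765, 0.1249, -0.0236]
ee_rot: [1.63, 2.685, 0.001]
wrist_force: [0.0, -0.3, -0.1]
gripper_width: 0.0178
grip_force: 15.0
```

Call:
servo_tool(
  series=[
    [0,0,0.02,0],
    [0,0,0,0],
  ],
)

```text
t: 21.55
tool_pos: [0.6762, 0.1249, -0.0249]
ee_rot: [1.631, 2.685, 0.0]
wrist_force: [0.1, -0.1, -0.3]
gripper_width: 0.0177
grip_force: 15.0
```

Call:
servo_tool(
  series=[
    [0,0,0.015,0],
    [0,0,0,0],
  ],
)

```text
t: 21.8
tool_pos: [0.6761, 0.1249, -0.0257]
ee_rot: [-1.63, -2.685, -0.0]
wrist_force: [-0.7, -0.3, 0.4]
gripper_width: 0.0178
grip_force: 15.0
```

Call:
servo_tool(
  series=[
    [0,0,0,0],
    [0,0,0,0],
    [0,0,0,0],
    [0,0,-0.2,0],
    [0,0,-0.5,0],
    [0,0,-0.5,0],
    [0,0,0,0],
    [0,0,0,0],
  ],
  gripper=0.5,
)

```text
t: 22.8
tool_pos: [0.6757, 0.1248, 0.0339]
ee_rot: [-1.63, -2.685, 0.001]
wrist_force: [-0.8, -0.6, -0.8]
gripper_width: 0.0468
grip_force: 0.0
```

```bash
python3 -c "
from geo import *
import meas
I=wsnap('w11')
c=meas.biggest(I,'blue',(250,120,400,320)); meas.desc('nstick',I,c,.0045,'H')
c=meas.biggest(I,'red',(250,120,400,320)); meas.desc('red',I,c,.010,'H')
go(562.4,-117.3,30,0)"
```

```text
22.8 [0.6757 0.1248 0.0339] [-1.6301 -2.6848  0.0006] [ 0.0815  0.5344  1.4417  0.0001  1.1662 -0.398 ]
nstick  H rect [676.5 125.9] [42.6 79.2] 27.2 circ [676.7 125.9] 44.2
red     H rect [673.2 131.3] [16.6 39.8] 27.0 circ [673.  131.2] 20.9
pos [0.6753 0.1248 0.0333] tooly 27.47013508244289 shift [-3.2548 -4.2363  0.071 ] spin 2.7470135082442892 j6 -0.3979943425513311
```

View pics/w11.png

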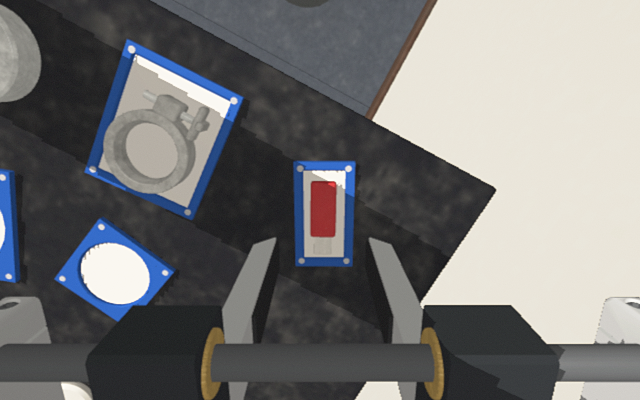

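The stick is centred in its recess. Next is the flange.

Call:
servo_tool(
  series=[
    [-0.3,-0.4,0,0],
    [-0.55,-0.7,0,0],
    [-0.6,-0.8,0,0],
    [-0.6,-0.8,0,0],
    [-0.6,-0.8,0,0],
    [-0.4,-0.5,0,0],
    [-0.2,-0.24,0,0],
    [0,0,0,0.7],
    [0,0,0,0.8],
    [0,0,0,0.8],
    [0,0,0,0.45],
    [0,0,0,0],
    [0,0,0,0],
  ],
  gripper=0.75,
)

```text
t: 24.48
tool_pos: [0.5628, -0.117, 0.0341]
ee_rot: [-2.22, -2.222, 0.0]
wrist_force: [0.2, 0.2, -0.4]
gripper_width: 0.0702
grip_force: 0.0
```

```bash
python3 -c "
from geo import *
import meas
I=wsnap('w12')
for c in blobs(masks(I[0])['grey'],500,9000,(250,140,390,290)): meas.desc('flange',I,c,.008,'J'); print(cv2.boundingRect(c))
go(562.4,-117.3,-28,0)"
```

```text
24.475 [ 0.5628 -0.117   0.0341] [-2.2202 -2.222   0.0002] [-0.326   0.3851  1.71    0.0002  1.047  -0.3269]
flange  J rect [ 563.5 -117.3] [39.8 39.9] 44.4 circ [ 563.5 -117.1] 20.3
(294, 190, 58, 55)
pos [ 0.5629 -0.117   0.0341] tooly 0.03266785057346587 shift [-0.0061 -0.0095  1.2429] spin 0.0032667850573460553 j6 -0.32668473960144817
```

Call:
servo_tool(
  series=[
    [0,0,0.3,0],
    [0,0,0.4,0],
    [0,0,0.35,0],
    [0,0,0.15,0],
    [0,0,0.05,0],
    [0,0,0,0],
    [0,0,0,0],
  ],
)

```text
t: 25.4
tool_pos: [0.5636, -0.1172, -0.0277]
ee_rot: [2.221, 2.22, 0.001]
wrist_force: [-0.9, 0.2, -0.8]
gripper_width: 0.0709
grip_force: 0.0
```

Call:
servo_tool(
  series=[
    [0,0,0,0],
    [0,0,0,0],
    [0,0,0,0],
    [0,0,0,0],
    [0,0,0,0],
  ],
  gripper=0.2,
  squeeze=20,
)

```text
t: 26.02
tool_pos: [0.5632, -0.1171, -0.0281]
ee_rot: [2.222, 2.221, 0.0]
wrist_force: [-0.2, 0.2, 0.4]
gripper_width: 0.0368
grip_force: 20.0
```

Call:
servo_tool(
  series=[
    [0,0,-0.2,0],
    [0,0,-0.35,0],
    [0,0,0,0],
    [0,0,0,0],
  ],
)

```text
t: 26.52
tool_pos: [0.5628, -0.117, -0.0009]
ee_rot: [-2.222, -2.221, 0.0]
wrist_force: [0.0, -0.1, -0.6]
gripper_width: 0.0367
grip_force: 20.0
```

```bash
python3 -c "
from geo import *
go(558.5,11.2,-25.5)"
```

```text
pos [ 0.5628 -0.117  -0.0009] tooly -0.029099261839122995 shift [ 2.5643 -0.0863  0.4931] spin None j6 -0.3256426430577644
```

```bash
python3 -c "
from geo import *
import meas
I=wsnap('w13')
for c in blobs(masks(I[0])['grey'],500,20000,(280,160,365,330)): print(cv2.contourArea(c),cv2.boundingRect(c))
im=I[0][150:350,220:430]; s=eyes.camera('scene')[:,:,::-1]
cv2.imwrite('pics/v13.png',np.hstack([cv2.resize(im,None,fx=2,fy=2),cv2.resize(s[160:240,310:390],(400,400),interpolation=cv2.INTER_CUBIC)]))"
```

```text
26.525 [ 0.5628 -0.117  -0.0009] [-2.2218 -2.2206  0.0001] [-0.3261  0.4227  1.7516  0.0001  0.9676 -0.3256]
3863.0 (288, 219, 69, 70)
```

View pics/v13.png

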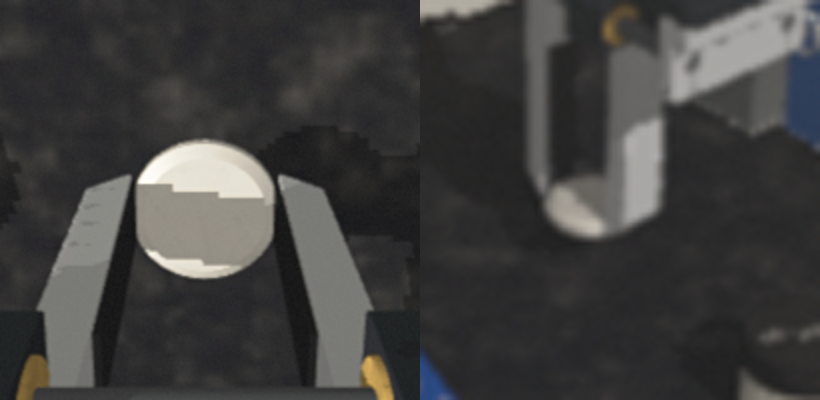

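The flange is held level and centred between the pads at about (322,254) of the full frame, and its bevel explains the narrow reading. I'll carry it over.

Call:
servo_tool(
  series=[
    [0.3,-0.01,0,0],
    [0.6,-0.02,0,0],
    [0.7,-0.03,0,0],
    [0.6,-0.02,0,0],
    [0.36,-0.01,0,0],
    [0,0,0,0],
    [0,0,0,0],
    [0,0,0.2,0],
    [0,0,0.15,0],
    [0,0,0.08,0],
    [0,0,0.03,0],
    [0,0,0,0],
    [0,0,0,0],
  ],
)

```text
t: 28.25
tool_pos: [0.5588, 0.0109, -0.0235]
ee_rot: [2.222, 2.221, 0.001]
wrist_force: [-1.4, -0.4, -0.9]
gripper_width: 0.0371
grip_force: 20.0
```

Call:
servo_tool(
  series=[
    [0,0,0.02,0],
    [0,0,0,0],
  ],
)

```text
t: 28.5
tool_pos: [0.5586, 0.0109, -0.0246]
ee_rot: [2.222, 2.221, 0.0]
wrist_force: [-0.3, -0.3, -0.8]
gripper_width: 0.0366
grip_force: 20.0
```

Call:
servo_tool(
  series=[
    [0,0,0.015,0],
    [0,0,0,0],
  ],
)

```text
t: 28.75
tool_pos: [0.5586, 0.0109, -0.0255]
ee_rot: [-2.222, -2.221, 0.0]
wrist_force: [-0.0, -0.7, -0.5]
gripper_width: 0.0369
grip_force: 20.0
```

Within about 0.5 mm of the floor. I'll release and rise.

Call:
servo_tool(
  series=[
    [0,0,0.01,0],
    [0,0,0,0],
  ],
)

```text
t: 29.0
tool_pos: [0.5586, 0.0109, -0.026]
ee_rot: [-2.222, -2.221, 0.0]
wrist_force: [-0.7, -0.2, -1.1]
gripper_width: 0.0366
grip_force: 20.0
```

Call:
servo_tool(
  series=[
    [0,0,0,0],
    [0,0,0,0],
    [0,0,0,0],
    [0,0,0,0],
    [0,0,-0.2,0],
    [0,0,-0.5,0],
    [0,0,-0.5,0],
    [0,0,0,0],
    [0,0,0,0],
  ],
  gripper=0.95,
)

```text
t: 30.12
tool_pos: [0.5582, 0.0109, 0.0337]
ee_rot: [-2.222, -2.221, 0.0]
wrist_force: [0.0, 0.3, -0.4]
gripper_width: 0.0897
grip_force: 0.0
```

```bash
python3 -c "
from geo import *
import meas
I=wsnap('w14')
c=meas.biggest(I,'blue',(240,120,400,330)); meas.desc('nflange',I,c,.0045,'K'); print(cv2.boundingRect(c))
h=cv2.cvtColor(I[0],cv2.COLOR_BGR2HSV); print(h[cv2.boundingRect(c)[1]+20:cv2.boundingRect(c)[1]+110:6, 322])
for f in ('top',): pass
go(439.8,122.1,35,0)"
```

```text
30.125 [0.5582 0.0109 0.0337] [-2.2217 -2.2205  0.0004] [-0.1051  0.3638  1.7471  0.0001  1.0312 -0.1046]
nflange K rect [559.1  11.8] [65.3 64.8] 75.9 circ [559.1  11.7] 45.1
(270, 161, 110, 105)
[[ 30  11 255]
 [ 21  10 250]
 [ 19  15 245]
 [ 20  13 244]
 [ 21  14 243]
 [ 21  14 244]
 [ 21  15 242]
 [ 21  15 241]
 [ 22  16 242]
 [ 21  15 242]
 [ 21  15 241]
 [ 18  18 255]
 [109 187 202]
 [118  56  55]
 [  0   0  57]]
pos [0.5577 0.011  0.0333] tooly -0.034300182812935405 shift [ 2.2215 -2.36   -0.0305] spin -0.003430018281294167 j6 -0.10460527980994438
```

Call:
servo_tool(
  series=[
    [0.3,-0.3,0,0],
    [0.5,-0.5,0,0],
    [0.5,-0.56,0,0],
    [0.5,-0.5,0,0],
    [0.3,-0.35,0,0],
    [0.12,-0.15,0,0],
    [0,0,0,0],
    [0,0,0,0],
  ],
  gripper=1,
)

```text
t: 31.18
tool_pos: [0.4418, 0.1216, 0.0341]
ee_rot: [2.222, 2.22, 0.001]
wrist_force: [0.8, -0.6, -0.2]
gripper_width: 0.094
grip_force: 0.0
```

```bash
python3 -c "
from geo import *
import meas
K=wload('w14'); g=cv2.inRange(cv2.cvtColor(K[0],cv2.COLOR_BGR2GRAY),200,246)
for c in blobs(g,800,9000,(265,155,385,270)): meas.desc('flange',K,c,.010,'K')
I=wsnap('w15')
for c in blobs(masks(I[0])['grey'],2000,12000,(250,130,390,310)): meas.desc('tin',I,c,.022,'L'); print(cv2.boundingRect(c))
go(439.8,122.1,-26.5,0)"
```

```text
flange  K rect [557.1  10.5] [41.6 36.4] 86.6 circ [560.3  11.2] 23.2
31.175 [0.4418 0.1216 0.0341] [2.222  2.2197 0.0011] [ 0.1167  0.2301  1.9564 -0.0003  0.954   0.1179]
tin     L rect [440.  125.7] [61.9 61.8] 44.9 circ [439.7 126.6] 31.9
(272, 170, 94, 92)
pos [0.4418 0.1215 0.0341] tooly -0.0778423557356065 shift [ 0.0122 -0.0409  1.212 ] spin -0.007784235573561204 j6 0.117914586927091
```

Call:
servo_tool(
  series=[
    [0.055,-0.03,0.2,0],
    [0,0,0.4,0],
    [0,0,0.35,0],
    [0,0,0.2,0],
    [0,0,0.06,0],
    [0,0,0,0],
    [0,0,0,0],
  ],
)

```text
t: 32.1
tool_pos: [0.4398, 0.1248, -0.026]
ee_rot: [2.222, 2.22, 0.002]
wrist_force: [0.3, 0.5, -0.0]
gripper_width: 0.094
grip_force: 0.0
```

Call:
servo_tool(
  series=[
    [0,0,0,0],
    [0,0,0,0],
    [0,0,0,0],
    [0,0,0,0],
    [0,0,0,0],
  ],
  gripper=0.45,
  squeeze=25,
)

```text
t: 32.72
tool_pos: [0.4393, 0.1247, -0.0263]
ee_rot: [2.222, 2.221, 0.0]
wrist_force: [1.1, 0.9, 1.4]
gripper_width: 0.0601
grip_force: 25.0
```

Call:
servo_tool(
  series=[
    [0,0,-0.2,0],
    [0,0,-0.35,0],
    [0,0,0,0],
    [0,0,0,0],
  ],
)

```text
t: 33.22
tool_pos: [0.439, 0.1247, 0.001]
ee_rot: [-2.222, -2.221, 0.0]
wrist_force: [-0.2, -0.3, 0.1]
gripper_width: 0.0601
grip_force: 25.0
```

```bash
python3 -c "
from geo import *
import meas
I=wsnap('w16')
s=manip.read_state(); print(s['gripper_width'],s['grip_force'])
for c in blobs(masks(I[0])['grey'],2000,22000,(240,130,400,340)): meas.desc('tin',I,c,.022+.027,'M'); print(cv2.boundingRect(c))
for c in blobs(masks(I[0])['blue'],1000,30000,(0,200,639,399)): print('blue',cv2.boundingRect(c))
go(441.4,-0.3,-25,0)"
```

```text
33.225 [0.439  0.1247 0.001 ] [-2.2219 -2.2209  0.0001] [0.124  0.2727 2.0035 0.0001 0.8654 0.1245]
0.06014645669491942 24.999902441049926
tin     M rect [439.4 127.6] [59.8 65. ] 0.0 circ [439.4 127.5] 32.6
(262, 198, 121, 120)
blue (437, 200, 140, 100)
blue (0, 200, 192, 144)
pos [0.4387 0.1247 0.0007] tooly -0.03118908108512716 shift [-2.4991  0.0557  0.5147] spin -0.0031189081085130966 j6 0.12447720831468116
```

Call:
servo_tool(
  series=[
    [-0.3,0.01,0,0],
    [-0.6,0.01,0,0],
    [-0.7,0.02,0,0],
    [-0.6,0.01,0,0],
    [-0.32,0.01,0,0],
    [0,0,0,0],
    [0,0,0,0],
    [0,0,0.2,0],
    [0,0,0.15,0],
    [0,0,0.07,0],
    [0,0,0.03,0],
    [0,0,0,0],
    [0,0,0,0],
  ],
)

```text
t: 34.9
tool_pos: [0.4423, -0.0013, -0.0213]
ee_rot: [2.222, 2.221, 0.001]
wrist_force: [-0.0, 0.9, -1.3]
gripper_width: 0.0604
grip_force: 25.0
```

Call:
servo_tool(
  series=[
    [0,0,0.02,0],
    [0,0,0,0],
  ],
)

```text
t: 35.15
tool_pos: [0.4421, -0.0013, -0.0224]
ee_rot: [2.222, 2.221, 0.0]
wrist_force: [-0.2, -0.2, -0.6]
gripper_width: 0.0601
grip_force: 25.0
```

Call:
servo_tool(
  series=[
    [0,0,0.015,0],
    [0,0,0,0],
  ],
)

```text
t: 35.4
tool_pos: [0.4421, -0.0013, -0.0232]
ee_rot: [-2.222, -2.221, -0.0]
wrist_force: [0.2, 0.2, -1.5]
gripper_width: 0.06
grip_force: 25.0
```

Call:
servo_tool(
  series=[
    [0,0,0.015,0],
    [0,0,0,0],
  ],
)

```text
t: 35.65
tool_pos: [0.4421, -0.0013, -0.024]
ee_rot: [-2.222, -2.221, -0.0]
wrist_force: [0.0, 0.0, -0.5]
gripper_width: 0.0597
grip_force: 25.0
```

Call:
servo_tool(
  series=[
    [0,0,0,0],
    [0,0,0,0],
    [0,0,0,0],
    [0,0,0,0],
    [0,0,-0.2,0],
    [0,0,-0.5,0],
    [0,0,-0.5,0],
    [0,0,-0.6,0],
    [0,0,-0.6,0],
    [0,0,-0.6,0],
    [0,0,0,0],
    [0,0,0,0],
  ],
  gripper=1,
)

```text
t: 37.15
tool_pos: [0.4413, -0.0012, 0.1255]
ee_rot: [-2.221, -2.22, 0.001]
wrist_force: [-0.2, 0.3, -0.6]
gripper_width: 0.0942
grip_force: 0.0
```

```bash
python3 -c "
from geo import *
import meas
I=wsnap('w17')
for c in blobs(masks(I[0])['blue'],800,30000,(100,60,540,330)): print(cv2.boundingRect(c)); meas.desc('blue',I,c,.0045,'N')
g=cv2.cvtColor(I[0],cv2.COLOR_BGR2GRAY); print(g[150:290:5,322]); print(g[210,250:400:5])
for z,hi in ((.024,225),(.024,246)):
  for c in blobs(cv2.inRange(g,100,hi),800,9000,(200,100,440,320)): print(hi,cv2.boundingRect(c)); meas.desc('x',I,c,z,'N')"
```

```text
37.15 [ 0.4413 -0.0012  0.1255] [-2.2215 -2.2203  0.0008] [-0.1607  0.1092  1.8463  0.0001  1.1871 -0.1602]
(403, 131, 88, 81)
blue    N rect [557.9  11.6] [64.9 66.4] 76.0 circ [558.3  11.7] 45.3
(265, 127, 113, 110)
blue    N rect [441.4   0.3] [87.1 87.2] 16.8 circ [441.5   0.2] 60.6
(404, 60, 94, 40)
blue    N rect [554.2  94.2] [32.5 79.7] 90.0 circ [554.1  95. ] 42.6
(100, 60, 136, 104)
blue    N rect [294.5  68.5] [128.2  89.5] 3.5 circ [294.5  65.4] 76.1
[255 223 255 255 255 255 255 255 255 255 255 255 255 255 255 137  65  68
  73  79  75  68  75  98 134 206 192  46]
[ 73  78  70  65  77  75  68 141 137 107 255 255 255 255 255 255 255 255
 255 255 125  91  91 139 255 136  51  76  68  65]
225 (403, 131, 37, 75)
x       N rect [538.1  18.7] [60.9 35.3] 76.8 circ [538.4  18.4] 34.7
225 (265, 127, 112, 110)
x       N rect [441.3   5. ] [81.3 81.8] 16.8 circ [441.6   5. ] 56.7
225 (200, 100, 32, 57)
x       N rect [348.3  53.7] [47.3 27.6] 90.0 circ [346.8  53.7] 26.7
246 (403, 131, 37, 75)
x       N rect [538.1  18.7] [60.9 35.3] 76.8 circ [538.4  18.4] 34.7
246 (265, 127, 112, 110)
x       N rect [441.3   5. ] [81.3 81.8] 16.8 circ [441.6   5. ] 56.7
246 (200, 100, 32, 57)
x       N rect [348.3  53.7] [47.3 27.6] 90.0 circ [346.8  53.7] 26.7
```

```bash
python3 -c "
from geo import *
import meas
I=wload('w17'); im=I[0]
b=im[120:245,260:385]
print(b[::6,62]); 
g=im.min(axis=2)
for hi in (200,225,240,250,254):
  m=cv2.inRange(g,150,hi)
  for c in blobs(m,300,9000,(265,127,378,237)): print(hi,cv2.contourArea(c),cv2.boundingRect(c)); meas.desc('x',I,c,.024,'N')
s=eyes.camera('scene')[:,:,::-1].copy(); o=cv2.imread('pics/scene0.png')
C=cam('scene'); print('tin expected',proj(C,[[.4414,0,.024]]))
d=cv2.inRange(cv2.absdiff(s,o).max(axis=2),40,255)
for c in blobs(d,40,9e4,(160,180,420,320)): print('diff',cv2.boundingRect(c))
cv2.imwrite('pics/scene17.png',s)
"
```

```text
[[ 96  99 102]
 [ 75  75  78]
 [ 73  74  78]
 [249 152  78]
 [236 136  80]
 [255 255 255]
 [229 236 237]
 [255 255 255]
 [255 255 255]
 [255 255 255]
 [255 255 255]
 [227 233 236]
 [218 224 226]
 [254 255 255]
 [255 255 255]
 [254 255 255]
 [255 255 255]
 [253 255 255]
 [181 103  64]
 [ 71  70  71]
 [ 75  73  73]]
250 326.5 (305, 153, 55, 70)
x       N rect [455.6   3.9] [41.6 62.8] 18.1 circ [449.9   1.8] 33.5
254 758.0 (288, 145, 72, 78)
x       N rect [444.5   4.5] [61.7 71.6] 6.3 circ [441.8   4.1] 35.9
tin expected [[339.1682 255.2655]]
diff (336, 295, 55, 25)
diff (262, 277, 40, 37)
diff (306, 245, 52, 45)
diff (236, 245, 29, 33)
diff (277, 234, 20, 18)
diff (204, 219, 23, 21)
diff (335, 205, 19, 13)
diff (248, 194, 32, 24)
diff (298, 188, 25, 9)
diff (357, 180, 16, 28)
```

```bash
python3 -c "
from geo import *
I=wload('w17')
print('tin edges: bottom,left,right,top', cast(I[1],[[323,222.5],[288,188],[359.5,188],[325,153]],.024))
print('base top edge',cast(I[1],[[323,145]],.002))
im=I[0]; 
for (c,z) in (((.4414,.0,.024),.024),):
  print('proj tin circle', proj(I[1],[[.4414,-.031,.024],[.4104,0,.024],[.4724,0,.024],[.4414,.031,.024],[.4414,.031,.002]]))
s=cv2.imread('pics/scene17.png'); C=cam('scene')
# tin in scene: rows/cols just beyond nest
for th in (60,):
  h=masks(s)['grey']
  for c in blobs(h,100,4000,(305,225,375,292)): print('scene tin',cv2.boundingRect(c),cen(cv2.convexHull(c)))
a=np.linspace(0,2*np.pi,60)
pts=np.concatenate([np.c_[.4414+.031*np.cos(a),.031*np.sin(a),0*a+z] for z in (.002,.024)]); q=proj(C,pts)
print('expected bbox',q.min(0),q.max(0), cen(cv2.convexHull(np.float32(q))))
"
```

```text
tin edges: bottom,left,right,top [[ 0.4425 -0.0319  0.024 ]
 [ 0.411   0.0011  0.024 ]
 [ 0.4754  0.0011  0.024 ]
 [ 0.4442  0.0327  0.024 ]]
base top edge [[0.4425 0.0368 0.002 ]]
proj tin circle [[321.7939 221.6142]
 [287.3955 189.1644]
 [356.1731 189.1746]
 [321.763  154.921 ]
 [321.817  151.2139]]
scene tin (319, 245, 41, 35) [339.1439 262.5332]
expected bbox [321.7532 244.2196] [356.6473 276.5272] [339.1397 260.2991]
```

```bash
python3 -c "
from bench import manip
print(manip.sign_off())"
```

```text
the job is handed in; nothing more can be done
None
```

The job is handed in at about 37 s of the 96 s limit: tin, flange, clamp and stick are each set down in their own nests, measured within about 3 mm of centre, and the grease jar and hex key were left alone. The real fingertips sat 32.5 mm short of the stated TCP, which I found by touching the worktop and corrected for, and the tin and flange were checked only by measurement because the picture limit was used up.

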